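# Draw the long comb out of the mirror box and hold it up

## Task

The long wide-toothed comb has slid back into the mirror box, half under its fixed cover, and the box's mouth is shorter than the comb. Take it by the handle and draw it out through the mouth at a slant, handle end first, without forcing it against the box, knocking the half-open mirror or moving anything else. Finish while still holding the comb in the gripper: still, level and lying flat as it lay in the box (not rolled onto an edge or turned over), a good hand's breadth (about 100 mm) higher than the top of the box's cover.

Things in the scene. Friction and masses are not known exactly. Their poses are not given: they have to be found in the camera images.
- comb: long wide-toothed black plastic comb, about 70 g, 200 mm long (its x), 43 mm wide, lying flat (z up) on the box's floor, roughly along the box's x. Origin: middle of its length, on its underside. The half x 0 to +100 mm is the handle, which shows in the mouth; the half x -100 mm to 0 is the toothed head, y -24 to +19 mm, 12 mm thick, teeth towards -y, mostly hidden under the cover
- comb_grip (a point): middle of the comb's straight handle, at comb x = +50 mm, 8 mm above its underside (axes as the comb's). The handle is 22 mm wide (y -11 to +11 mm) and 16 mm thick (z 0 to 16 mm)
- comb_handle_end (a point): centre of the comb's handle end (comb x = +100 mm, 8 mm above its underside)
- comb_head_end (a point): centre line of the comb's head end (comb x = -100 mm, 6 mm above its underside)
- box: wooden mirror box fixed to the table: 240 mm long (its x, pointing away from the robot), 170 mm wide (y); origin: centre of its underside. Walls and floor 8 mm thick: inside, x -112 to +112, y -77 to +77 mm, floor at z = 8 mm. Side walls reach up to z = 61, the far wall to z = 55 mm. A fixed cover (underside z = 61, top z = 69 mm) roofs the near part up to x = -8 mm
- mouth (a point): centre of the box's open mouth at the height of the side walls' tops (box x = +52, y = 0, z = 61 mm). The mouth spans box x -8 to +112 mm, y -77 to +77 mm: 120 mm long, shorter than the comb
- mirror (a joint): angle of the mirror flap: 0 shut flat over the mouth, 1.57 upright, 2.9 folded right back; starts at 1.9 to 2.3, leaning outward. Hinge along the box's x on the left-hand (+y) wall, at box y = +81, z = 63 mm; the flap is 145 mm from hinge to free edge, 112 mm wide (box x 0 to +112 mm), 6 mm thick. A stiff hinge keeps it where it is left
- mirror_edge (a point): middle of the mirror flap's free edge
- mug: steel mug, 74 mm across, 75 mm tall, upright beside the box's right-hand (-y) long wall; origin: centre of its underside. To be left alone
- tin: flat round aluminium tin, 48 mm across, 18 mm tall, lying on the box's fixed cover; origin: centre of its underside. To be left alone
- pocket_comb: short fine-toothed pocket comb, 120 x 32 x 8 mm, on the table just beyond the box's far wall; NOT the comb that is wanted; origin: centre of its underside. To be left alone
- lota: copper-toned round-bellied steel water pot (lota), 116 mm across, 105 mm tall, to the left of the box; origin: centre of its underside. To be left alone
- soap_bowl: red ceramic soap bowl, 110 mm across, 40 mm tall, on the right; origin: centre of its underside. To be left alone
- oil_bottle: amber bottle, 52 mm across, 140 mm tall, far left; origin: centre of its underside. To be left alone
- nail_brush: wooden nail brush, 90 x 40 x 32 mm, far right; origin: centre of its underside. To be left alone
Things that resemble listed ones, but are neither listed nor needed, are in the scene too. What is shaped like the comb but yellow is not meant.

How it is judged:
By the outcome, as a careful person would: the job done as asked, in the order asked, and still so for the second after the job is handed in, while the arm keeps its last pose, push and grip.
It also fails if it takes over 38 s, if anything falls off the work surface, if the arm or the gripper's body presses on something with over 40 N, if the wrist force passes 120 N, or if a joint passes its speed limit or range.

## Robot

A 6-joint arm with a two-finger parallel gripper is mounted at the origin on the work surface. World frame = base frame: x ahead of the robot, y to its left, z up, the work surface at z = 0. Lengths are in m, angles in rad, forces in N, time in s.
With the tool pointing down it reaches from about 0.325 to 0.875 m from the base axis. Payload 4.4 kg.
Tool frame: the origin (TCP) lies midway between the tips of the shut fingers; the grasp point (between the pads) lies 19 mm behind it (ctrl.grasp_offset is the z of the grasp point in the tool frame, in m); z points along the fingers, y is the direction in which the jaws open and shut (so a half turn about z gives the same grasp; the last joint's range is limited). The gripper opens to 85 mm and grips with 20 to 120 N. Pads are 22 mm wide; open, the fingers measure 114 mm over their backs; the gripper's body (76 mm by 85 mm) begins 54 mm behind the grasp point. The pads swing forward as they close: fully open they stand 13 mm farther back than shut.
Start: joints at [-1.29, 0.207, 1.542, -0, 1.393, -0.15], TCP at [0.241, -0.522, 0.231] pointing down, gripper open.
Joint ranges: [-2.73, 2.73], [-0.86, 2.22], [0.23, 2.46], [-1.11, 4.25], [0.08, 2.63], [-2.82, 2.82]. Speed limits (rad/s): [2.79, 2.79, 3.14, 3.14, 3.14, 3.14].

## Interface

Orientations are given as a unit quaternion [x, y, z, w].
In Python, from workcell import ctrl, cams, workorder gives the robot as it stands.
- The arm moves only by the tool move_arm, never from a script. Its arguments are lists of equal length, an entry for each row: "xyz": the shift along the tool's x, y, z in cm, a list of three; "roll": the turn about the tool's z in rad. In form: {"xyz": [[dx, dy, dz], ...], "roll": [roll, ...]}. A call has 1 to 20 rows; each row shifts and turns the commanded pose from where the row before left it, along the tool's axes as they then stand; what a row does not reach is not made up. A row lasts 1/12 s, in which the tool goes at most 41.7 mm and 7.16 degrees, less where a joint would pass 70% of its speed; a pose out of reach is approached as far as the arm can. A call with a gripper value outside its range is refused whole. "jaw" is the finger opening in cm, from 0 to 8.54, set as the call begins (left out, the last holds). The fingers move at their own pace and stop on an object; "newtons" is the grip in N (left out, the last holds). Time passes only in rows, so rows that do not move let the fingers close. It gives the time, the measured TCP pose, the force and the opening at its end, in the units of the state.
- ctrl.observe(): the state, without advancing time (a new reading comes with each control period).
- cams.capture(name): name is "side" or "top" or "wrist"; returns a dict with "pixels" (384x512x3 uint8, red, green, blue), "fx", "fy", "cx", "cy" (pixels), "rvec" (rotation vector, rad) and "tvec" (3), from world to camera coordinates, as OpenCV has them; the wrist camera has in their place "T_tool_cam" (4x4, takes a point from camera to tool coordinates, whose origin is the TCP and whose axes are the flange's). Camera axes: x right, y down, z forward; pixel columns grow to the right and rows downward; lengths in m; the calibration is good to about 2 mm. A picture is of the moment at which its call begins: read the wrist's pose just before it. There is no depth.
- workorder.finish_job(): hands the job in, once; it reports no verdict.
The state is a dict: "time": time; "joints": joint angles; "qd": joint speeds; "joint_efforts": joint torques, N m; "eef_pos": TCP position; "tcp_rot": TCP orientation; "wrist_force": force on the tool from outside, world axes, zero at the start; "moment": the same for the moment, N m; "width": opening from 0.0 (shut) to 1.0 (fully open).
Only numpy, scipy, OpenCV 4.12 (cv2) and the standard library are available. Lean on these libraries where they do the work, as an engineer would, in place of code of your own. Each camera call takes 0.05 s, during which the arm holds its last target.

## Working session

There is one attempt and no reset: what is moved stays moved. The work goes in short steps, Python scripts to look and compute and a tool call to move; the robot and the scene stay as the last step left them, time stands still between calls to the robot, and variables do not carry over. Pictures are saved under pics/ and viewed, and the job is handed in when it is done.

Besides the shell and the picture viewer there is one more tool, called by a JSON object that holds its "fn" and its "kwargs". move_arm: Moves the arm, as the interface text tells. Its arguments: {"type":"object","properties":{"xyz":{"type":"array"},"roll":{"type":"array"},"jaw":{"type":"number"},"newtons":{"type":"number"}},"required":["xyz","roll"]}

```bash
mkdir -p pics; ls
cat > h.py <<'E'
import numpy as np, cv2
from workcell import ctrl, cams, workorder
from scipy.spatial.transform import Rotation as R
def cap(name,fn=None):
    s=ctrl.observe(); c=cams.capture(name)
    if fn: cv2.imwrite('pics/'+fn,c['pixels'][:,:,::-1])
    K=np.array([[c['fx'],0,c['cx']],[0,c['fy'],c['cy']],[0,0,1.]])
    if 'rvec' in c:
        Rm=cv2.Rodrigues(np.array(c['rvec'],float))[0]; t=np.array(c['tvec'],float).ravel()
        Rwc=Rm.T; o=-Rm.T@t
    else:
        T=np.array(c['T_tool_cam']); q=R.from_quat(s['tcp_rot']).as_matrix()
        Rwc=q@T[:3,:3]; o=q@T[:3,3]+np.array(s['eef_pos'])
    return dict(img=c['pixels'],K=K,Rwc=Rwc,o=o)
def ray(c,uv):
    d=c['Rwc']@np.linalg.inv(c['K'])@np.array([uv[0],uv[1],1.]); return d/np.linalg.norm(d)
def onz(c,uv,z):
    d=ray(c,uv); return c['o']+d*(z-c['o'][2])/d[2]
def proj(c,p):
    x=c['K']@(c['Rwc'].T@(np.array(p)-c['o'])); return x[:2]/x[2]
def tri(cs,uvs):
    A=np.zeros((3,3));b=np.zeros(3)
    for c,uv in zip(cs,uvs):
        d=ray(c,uv);P=np.eye(3)-np.outer(d,d);A+=P;b+=P@c['o']
    return np.linalg.solve(A,b)
E
python3 - <<'E'
from h import *
import pickle
for n in['side','top','wrist']:
    c=cap(n,n+'0.png'); print(n,c['o'].round(3),c['K'][0,0]); pickle.dump(c,open(n+'0.pkl','wb'))
print(ctrl.observe(), ctrl.grasp_offset)
E
```

```text
pics
side [0.364 0.783 1.022] 393.90214515069033
top [ 0.436 -0.031  1.131] 361.97306981845543
wrist [ 0.313 -0.488  0.373] 279.489601324767
{'time': 0.15, 'joints': array([-1.28952761e+00,  2.07252688e-01,  1.54264243e+00, -2.95463170e-05,
        1.39349361e+00, -1.50509395e-01]), 'qd': array([ 8.25034614e-05, -1.15583520e-03, -5.78106519e-03,  5.42646456e-04,
        1.44245145e-03, -2.03155948e-04]), 'joint_efforts': array([ 7.08942434e-05, -3.83512902e+01, -2.92037863e+01, -4.10074272e-04,
        6.61274884e-03,  1.28238050e-06]), 'eef_pos': array([ 0.24043973, -0.52166352,  0.23036847]), 'tcp_rot': array([ 9.76785375e-01,  2.14218402e-01, -7.31798299e-05, -8.95170662e-04]), 'wrist_force': array([-0.2875046 ,  0.08030425, -0.57038775]), 'moment': array([ 0.02317946, -0.00759341, -0.01282284]), 'width': 1.0021722747725288} -0.0187
```

View pics/side0.png

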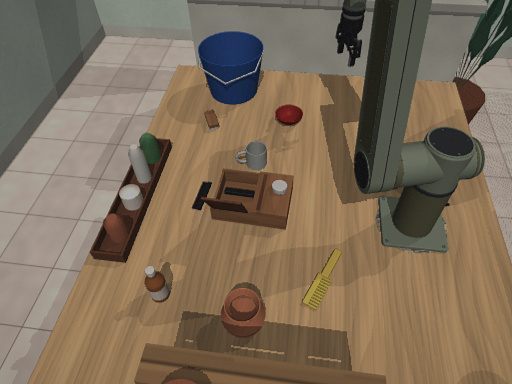

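View pics/top0.png

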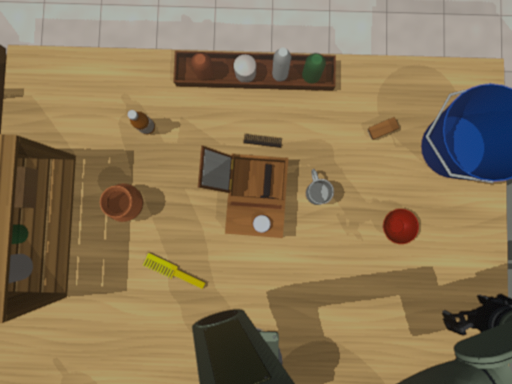

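View pics/wrist0.png

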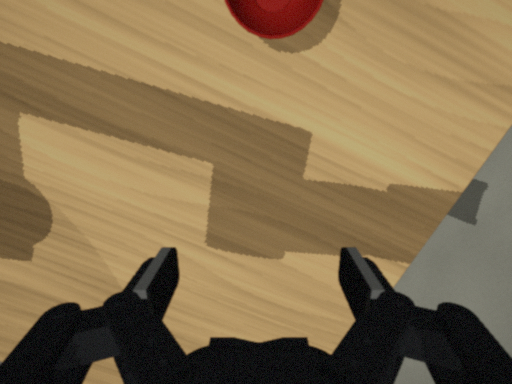

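Run:
```python
import cv2
a=cv2.imread('pics/top0.png')[135:245,185:345]; cv2.imwrite('pics/t1.png',cv2.resize(a,None,fx=5,fy=5,interpolation=cv2.INTER_CUBIC))
a=cv2.imread('pics/side0.png')[130:240,180:310]; cv2.imwrite('pics/s1.png',cv2.resize(a,None,fx=5,fy=5,interpolation=cv2.INTER_CUBIC))
```

```text
(no output)
```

View pics/t1.png

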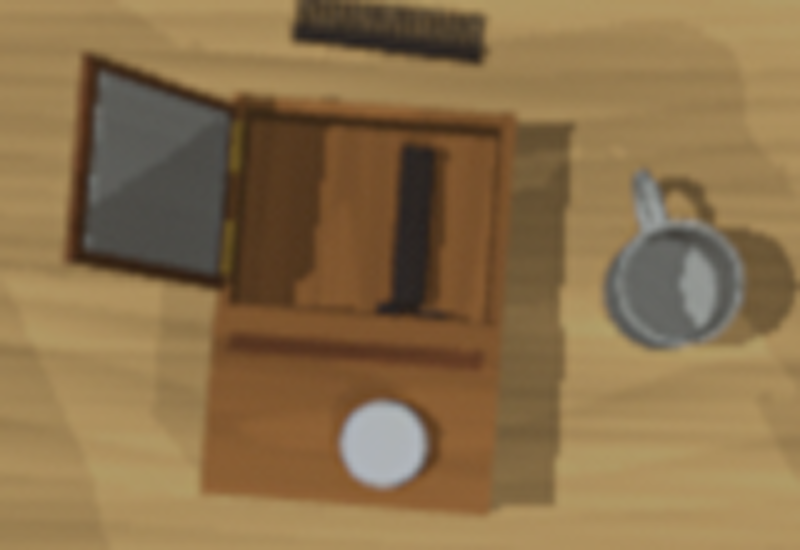

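View pics/s1.png

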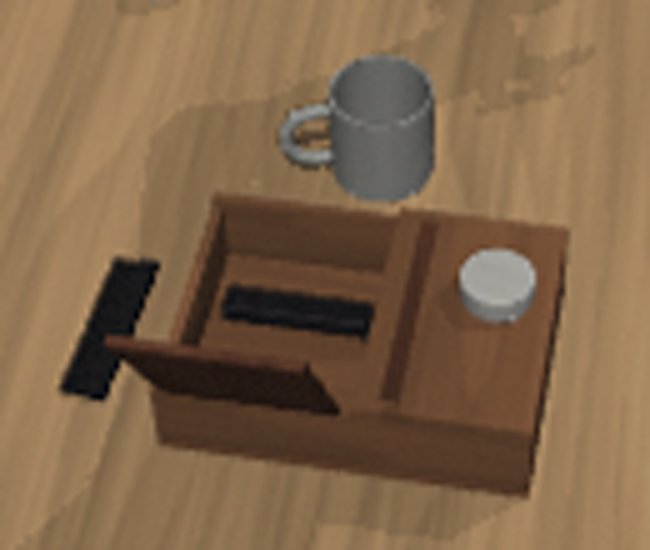

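Run:
```python
from h import *
import pickle
c=pickle.load(open('top0.pkl','rb')); s=pickle.load(open('side0.pkl','rb'))
T=lambda x,y:(185+(x+.5)/5-.5,135+(y+.5)/5-.5)
S=lambda x,y:(180+(x+.5)/5-.5,130+(y+.5)/5-.5)
for n,p,z in [('FL',(237,95),.058),('FR',(515,115),.058),('NR',(490,513),.069),('NL',(203,492),.069),('coverL',(225,305),.069),('coverR',(497,325),.069),
 ('hend',(421,147),.024),('hneck',(411,300),.024),('tin',(384,444),.087),('mug',(674,284),.075)]:
    print(n,onz(c,T(*p),z).round(4))
for n,a,b in [('hend',(421,147),(228,300)),('NR',(490,513),(568,231)),('NL',(203,492),(530,493)),('FR',(515,115),(216,198)),('tin',(384,444),(498,270)),('edgeTip',(90,55),(108,342)),('edge2',(70,262),(308,365))]:
    print(n,tri([c,s],[T(*a),S(*b)]).round(4))
T_=cams.capture('wrist')['T_tool_cam'];print(np.array(T_).round(4))
```

```text
FL [0.6285 0.0596 0.058 ]
FR [ 0.6213 -0.107   0.058 ]
NR [ 0.3847 -0.0973  0.069 ]
NL [0.392  0.0705 0.069 ]
coverL [0.5017 0.0615 0.069 ]
coverR [ 0.4946 -0.0987  0.069 ]
hend [ 0.6056 -0.052   0.024 ]
hneck [ 0.5109 -0.0484  0.024 ]
tin [ 0.4232 -0.0343  0.087 ]
mug [ 0.5213 -0.2012  0.075 ]
hend [ 0.605  -0.0522  0.018 ]
NR [ 0.3829 -0.0976  0.0668]
NL [0.389  0.0759 0.0128]
FR [ 0.6202 -0.1071  0.058 ]
tin [ 0.4225 -0.0343  0.0938]
edgeTip [0.6237 0.1267 0.1875]
edge2 [0.5124 0.1321 0.1912]
[[ 1.500e-03 -9.483e-01 -3.173e-01  8.050e-02]
 [ 1.000e+00  1.800e-03 -5.000e-04 -7.000e-04]
 [ 1.000e-03 -3.173e-01  9.483e-01 -1.428e-01]
 [ 0.000e+00  0.000e+00  0.000e+00  1.000e+00]]
```

{"fn": "move_arm", "kwargs": {"xyz": [[0,0,-0.4],[0,0,-0.4],[0,0,-0.4],[0,0,-0.4],[0,0,-0.4],[1.67,-3.22,0],[1.67,-3.22,0],[1.67,-3.22,0],[1.67,-3.22,0],[1.67,-3.22,0],[1.67,-3.22,0],[1.67,-3.22,0],[1.67,-3.22,0],[1.67,-3.22,0],[1.67,-3.22,0],[1.67,-3.22,0],[1.67,-3.22,0],[1.67,-3.22,0],[1.67,-3.22,0],[1.67,-3.22,0]], "roll": [0.094,0.094,0.094,0.094,0.094,0,0,0,0,0,0,0,0,0,0,0,0,0,0,0], "jaw": 4.5, "newtons": 20}}

```text
time: 1.87
eef_pos: [0.5098, -0.0473, 0.2512]
tcp_rot: [1.0, -0.019, 0.0, 0.0]
wrist_force: [0.1, -0.4, 0.3]
width: 0.526
```

Run:
```python
from h import *
import pickle
c=cap('wrist','w1.png'); pickle.dump(c,open('w1.pkl','wb'))
s=ctrl.observe(); print(s['time'],s['eef_pos'],s['tcp_rot'],s['joints'],s['width'],s['wrist_force'])
```

```text
1.9167 [ 0.51239301 -0.0416927   0.25131586] [ 0.99985762 -0.01656911  0.00153558 -0.00280079] [-0.25350742  0.05868608  1.6660816   0.0062414   1.41515742  1.34946646] 0.5290697415738541 [1.84048327 2.17987193 0.01166823]
```

View pics/w1.png

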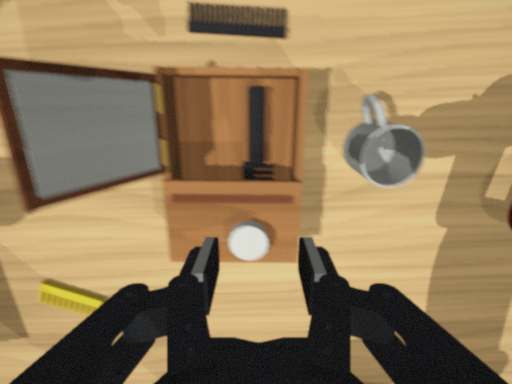

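{"fn": "move_arm", "kwargs": {"xyz": [[1,0,2],[1,0,2],[1,0,2],[0,0,1],[0,0,0],[0,0,0]], "roll": [0,0,0,0,0,0]}}

```text
time: 2.42
eef_pos: [0.5385, -0.0504, 0.1808]
tcp_rot: [1.0, -0.019, -0.001, -0.0]
wrist_force: [2.0, 0.1, 0.9]
width: 0.531
```

Run:
```python
from h import *
import pickle
c=cap('wrist','w2.png'); pickle.dump(c,open('w2.pkl','wb'))
s=ctrl.observe(); print(s['time'],s['eef_pos'],s['tcp_rot'],s['wrist_force'],np.abs(s['qd']).max())
for n,b in(('w1.png',(60,200,140,320)),('w2.png',(0,260,100,400))):
    a=cv2.imread('pics/'+n)[b[0]:b[1],b[2]:b[3]]; cv2.imwrite('pics/z'+n,cv2.resize(a,None,fx=4 if n=='w1.png' else 2,fy=4 if n=='w1.png' else 2,interpolation=cv2.INTER_CUBIC))
```

```text
2.4667 [ 0.53923401 -0.05056377  0.18192604] [ 9.99814556e-01 -1.92568248e-02  1.54268374e-04  6.79966538e-05] [ 0.66659783 -0.22459901 -0.30724346] 0.01916134007794959
```

View pics/w2.png

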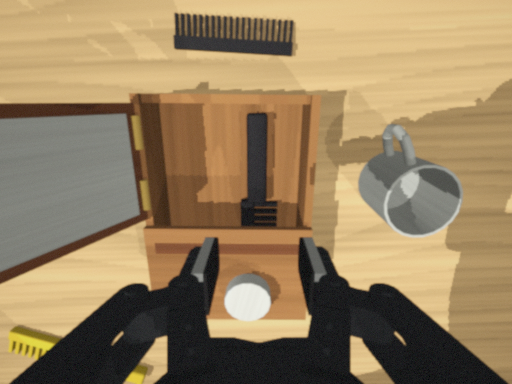

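Run:
```python
from h import *
import pickle
w=pickle.load(open('w2.pkl','rb'));t=pickle.load(open('top0.pkl','rb'));s=pickle.load(open('side0.pkl','rb'))
g=cv2.cvtColor(w['img'],cv2.COLOR_RGB2GRAY)
m=((g<55)).astype(np.uint8)
for r in range(108,222,6):
    x=np.where(m[r,230:290])[0]+230
    print(r,(x.min(),x.max()) if len(x) else None, end=' ')
print()
x=np.where(m[100:170,258])[0]; print('top row',x.min()+100)
wend=(257.5,x.min()+100)
T=(185+421.5/5-.5,135+147.5/5-.5)
for nm,cs,uv in [('w,t',[w,t],[wend,T])]: print(nm,tri(cs,uv))
for z in(.008,.016,.024): print(z,onz(w,wend,z),onz(w,(257.5,190),z))
# box/cover
for n,uv,z in [('covL',(148,228),.069),('covR',(311,230),.069),('FRi',(308,103),.055),('FLi',(142,103),.055),('FLo',(133,94),.055),('FRo',(321,96),.055)]: print(n,onz(w,uv,z).round(4))
```

```text
108 None 114 (np.int64(249), np.int64(265)) 120 (np.int64(248), np.int64(266)) 126 (np.int64(248), np.int64(266)) 132 (np.int64(248), np.int64(266)) 138 (np.int64(248), np.int64(266)) 144 (np.int64(248), np.int64(266)) 150 (np.int64(248), np.int64(265)) 156 (np.int64(248), np.int64(265)) 162 (np.int64(248), np.int64(265)) 168 (np.int64(248), np.int64(265)) 174 (np.int64(249), np.int64(265)) 180 (np.int64(248), np.int64(265)) 186 (np.int64(248), np.int64(265)) 192 (np.int64(248), np.int64(265)) 198 (np.int64(246), np.int64(265)) 204 (np.int64(241), np.int64(276)) 210 (np.int64(241), np.int64(276)) 216 (np.int64(241), np.int64(275)) 
top row 113
w,t [ 0.60550257 -0.05182595  0.02457923]
0.008 [ 0.60477435 -0.05158393  0.008     ] [ 0.51696549 -0.04825786  0.008     ]
0.016 [ 0.60513449 -0.05162885  0.016     ] [ 0.51955246 -0.04838713  0.016     ]
0.024 [ 0.60549462 -0.05167377  0.024     ] [ 0.52213942 -0.0485164   0.024     ]
covL [0.5007 0.062  0.069 ]
covR [ 0.4925 -0.1014  0.069 ]
FRi [ 0.614  -0.0983  0.055 ]
FLi [0.6196 0.0534 0.055 ]
FLo [0.6276 0.0602 0.055 ]
FRo [ 0.6196 -0.11    0.055 ]
```

{"fn": "move_arm", "kwargs": {"xyz": [[1.3,-0.05,1],[1.3,-0.05,1],[1.2,-0.05,1],[0,0,2.5],[0,0,2.5],[0,0,2.5],[0,0,2],[0,0,1.5],[0,0,1],[0,0,1],[0,0,0.5],[0,0,0.3],[0,0,0],[0,0,0],[0,0,0]], "roll": [0,0,0,0,0,0,0,0,0,0,0,0,0,0,0]}}

```text
time: 3.72
eef_pos: [0.5784, -0.0505, 0.0145]
tcp_rot: [1.0, -0.019, 0.001, 0.0]
wrist_force: [-0.6, -0.2, 3.9]
width: 0.53
```

Run:
```python
from h import *
c=cap('wrist','w3.png');cap('side','s3.png')
s=ctrl.observe(); print(s['time'],s['eef_pos'],s['wrist_force'],s['width'])
```

```text
3.8167 [ 0.57830339 -0.05051173  0.01444013] [-0.73664544  0.89941447  5.30807648] 0.5278704766869018
```

View pics/w3.png

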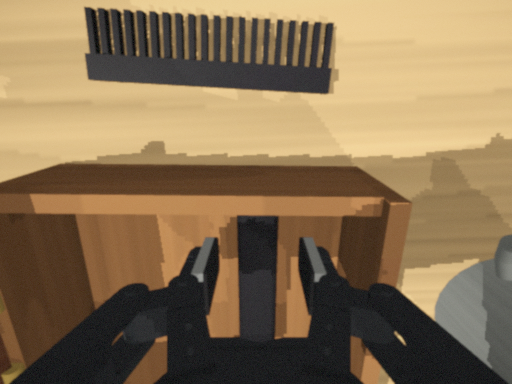

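View pics/s3.png

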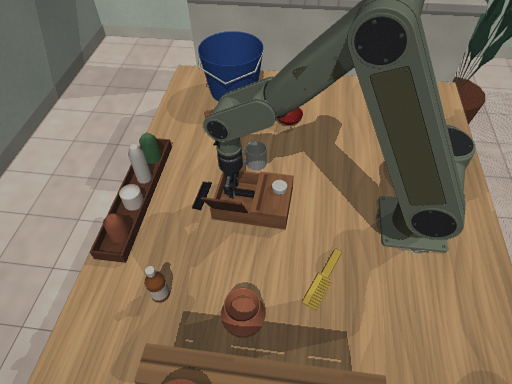

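{"fn": "move_arm", "kwargs": {"xyz": [[0,0,0],[0,0,0]], "roll": [0,0]}}

```text
time: 3.98
eef_pos: [0.5783, -0.0505, 0.0144]
tcp_rot: [1.0, -0.019, 0.001, 0.0]
wrist_force: [-0.9, 0.2, 7.3]
width: 0.526
```

Run:
```python
from h import *
s=ctrl.observe(); print(s['time'],s['eef_pos'],s['wrist_force'],s['moment'],s['width'])
```

```text
3.9833 [ 0.57834403 -0.05052193  0.01441645] [-0.94042498  0.21978831  7.25652395] [-0.19085263  0.20938039 -0.06646805] 0.525693365871449
```

{"fn": "move_arm", "kwargs": {"xyz": [[0,0,-0.2],[0,0,-0.1],[0,0,0],[0,0,0],[0,0,0],[0,0,0]], "roll": [0,0,0,0,0,0], "jaw": 2.9}}

```text
time: 4.48
eef_pos: [0.5772, -0.0502, 0.016]
tcp_rot: [1.0, -0.019, -0.0, -0.0]
wrist_force: [0.5, 0.1, -0.0]
width: 0.342
```

Run:
```python
from h import *
c=cap('wrist','w4.png')
s=ctrl.observe(); print(s['time'],s['eef_pos'],s['wrist_force'],s['moment'],s['width'])
```

```text
4.5333 [ 0.5771841  -0.05019769  0.01602029] [-1.10060521 -0.25166849  0.6601777 ] [ 0.00115953  0.01062108 -0.02131045] 0.3410108592083843
```

View pics/w4.png

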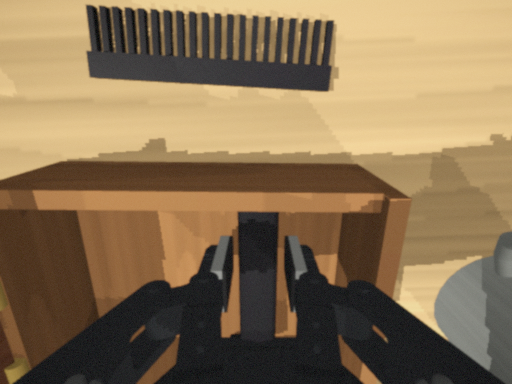

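{"fn": "move_arm", "kwargs": {"xyz": [[0,0,0.15],[0,0,0.15],[0,0,0],[0,0,0],[0,0,0]], "roll": [0,0,0,0,0], "jaw": 2.5}}

```text
time: 4.95
eef_pos: [0.5773, -0.0502, 0.0132]
tcp_rot: [1.0, -0.019, -0.0, -0.0]
wrist_force: [0.4, -0.8, -0.1]
width: 0.29
```

{"fn": "move_arm", "kwargs": {"xyz": [[0,0,0],[0,0,0],[0,0,0],[0,0,0]], "roll": [0,0,0,0], "jaw": 2.15, "newtons": 20}}

```text
time: 5.28
eef_pos: [0.5774, -0.0503, 0.0133]
tcp_rot: [1.0, -0.019, 0.0, -0.0]
wrist_force: [0.4, -0.3, -0.7]
width: 0.252
```

{"fn": "move_arm", "kwargs": {"xyz": [[0,0,-0.3],[0,0,-0.3],[0,0,-0.3],[0,0,-0.3],[0,0,0],[0,0,0]], "roll": [0,0,0,0,0,0]}}

```text
time: 5.78
eef_pos: [0.5777, -0.0503, 0.0257]
tcp_rot: [1.0, -0.019, 0.0, 0.0]
wrist_force: [-0.8, -0.0, -0.4]
width: 0.254
```

Run:
```python
from h import *
c=cap('wrist','w5.png');cap('side','s5.png')
s=ctrl.observe(); print(s['time'],s['eef_pos'],s['wrist_force'],s['moment'],s['width']*85.4)
a=cv2.imread('pics/s5.png')[130:240,180:310]; cv2.imwrite('pics/s5z.png',cv2.resize(a,None,fx=5,fy=5,interpolation=cv2.INTER_CUBIC))
```

```text
5.8833 [ 0.57734783 -0.05022092  0.02528432] [ 0.37182149  0.11173599 -0.93204365] [ 0.01384345 -0.03376371 -0.02485921] 21.642191272202343
```

View pics/w5.png

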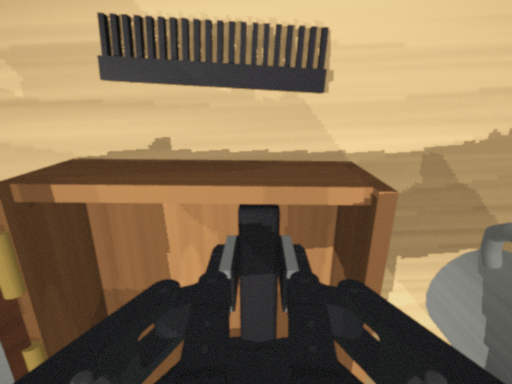

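View pics/s5z.png

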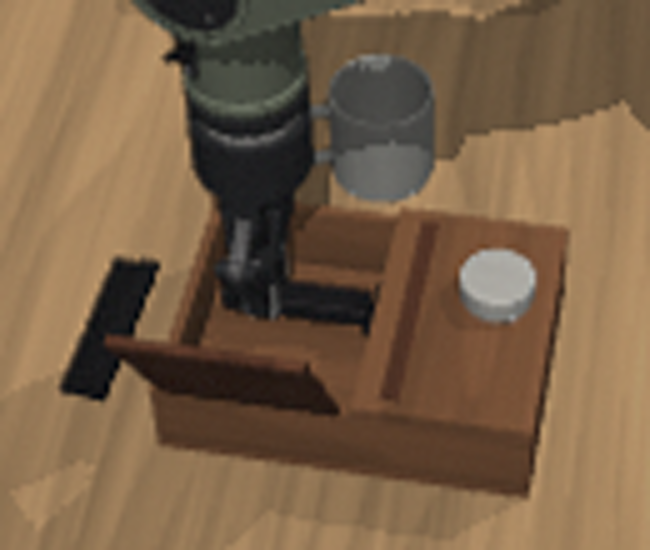

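Run:
```python
from h import *
a=cv2.imread('pics/w5.png')[190:350,190:330]; cv2.imwrite('pics/w5z.png',cv2.resize(cv2.convertScaleAbs(a,alpha=2.2),None,fx=4,fy=4,interpolation=cv2.INTER_CUBIC))
c=cap('wrist')
# predicted pixels level lift vs pitched, grip at comb x=72
s=ctrl.observe(); print(s['time'])
g=np.array([.5773,-.0502,0]); u=np.array([np.cos(.038),-np.sin(.038),0])
for p in (0,4,8,12):
    th=np.radians(p)
    d=u*np.cos(th)+np.array([0,0,np.sin(th)]); n=-u*np.sin(th)+np.array([0,0,np.cos(th)])
    piv=g+np.array([0,0,.0243+.0105-.006+0.0])  # approx
    piv=np.array([g[0],g[1],.0285+.0])
    f=lambda x,z: proj(c,piv+d*(x-.0718)+n*(z-.0085)).round(1)
    print(p,'endtop',f(.1,.016),'endbot',f(.1,0),'neck top',f(.0,.016))
```

```text
5.9333
0 endtop [258.6 208.1] endbot [258.6 197.6] neck top [258.3 358.1]
4 endtop [258.6 210.6] endbot [258.6 197.9] neck top [258.3 351.6]
8 endtop [258.6 213.4] endbot [258.6 198.5] neck top [258.3 345. ]
12 endtop [258.6 216.5] endbot [258.6 199.3] neck top [258.4 338.4]
```

View pics/w5z.png

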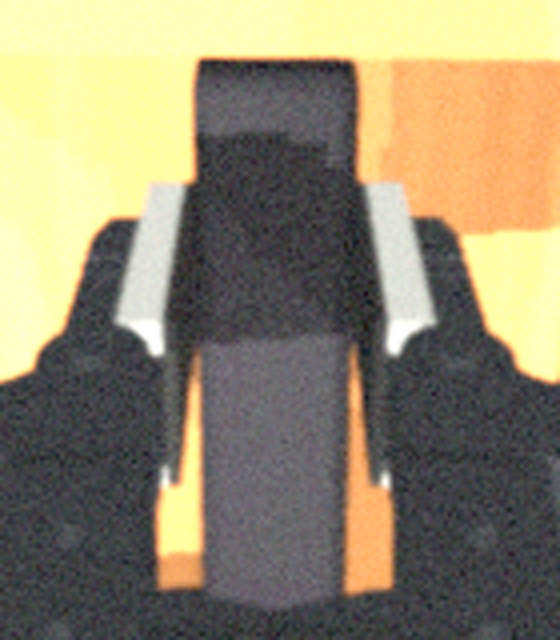

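{"fn": "move_arm", "kwargs": {"xyz": [[0,0,0.4],[0,0,0.4],[0,0,0],[0,0,0]], "roll": [0,0,0,0], "jaw": 2.15}}

```text
time: 6.27
eef_pos: [0.5767, -0.0501, 0.0165]
tcp_rot: [1.0, -0.019, -0.001, -0.0]
wrist_force: [0.9, 0.9, -1.2]
width: 0.252
```

{"fn": "move_arm", "kwargs": {"xyz": [[0,0,0],[0,0,0],[0,0,-0.3],[0,0,-0.3],[0,0,-0.3],[0,0,0]], "roll": [0,0,0,0,0,0], "jaw": 2.19}}

```text
time: 6.77
eef_pos: [0.5783, -0.0504, 0.0274]
tcp_rot: [1.0, -0.019, 0.001, 0.0]
wrist_force: [0.4, 0.2, -0.8]
width: 0.255
```

```bash
cat > look.py <<'E'
from h import *
import sys
n=sys.argv[1]
cap('wrist','w%s.png'%n);cap('side','s%s.png'%n)
s=ctrl.observe(); print(s['time'],s['eef_pos'],s['wrist_force'],s['moment'],s['width']*85.4)
a=cv2.imread('pics/w%s.png'%n)[150:350,160:360]; a=cv2.resize(cv2.convertScaleAbs(a,alpha=2.2),None,fx=2.5,fy=2.5,interpolation=cv2.INTER_CUBIC)
b=cv2.imread('pics/s%s.png'%n)[165:225,200:300];b=cv2.resize(cv2.convertScaleAbs(b,alpha=2.2),None,fx=3,fy=3,interpolation=cv2.INTER_CUBIC)
o=np.zeros((500,800,3),np.uint8);o[:500,:500]=a;o[:180,500:800]=b;cv2.imwrite('pics/l%s.png'%n,o)
E
python3 look.py 6
```

```text
6.8667 [ 0.57797076 -0.05034829  0.02688811] [ 1.02136319  0.13634562 -0.17584626] [-0.03218834 -0.06705659 -0.01290495] 21.919590486310167
```

View pics/l6.png

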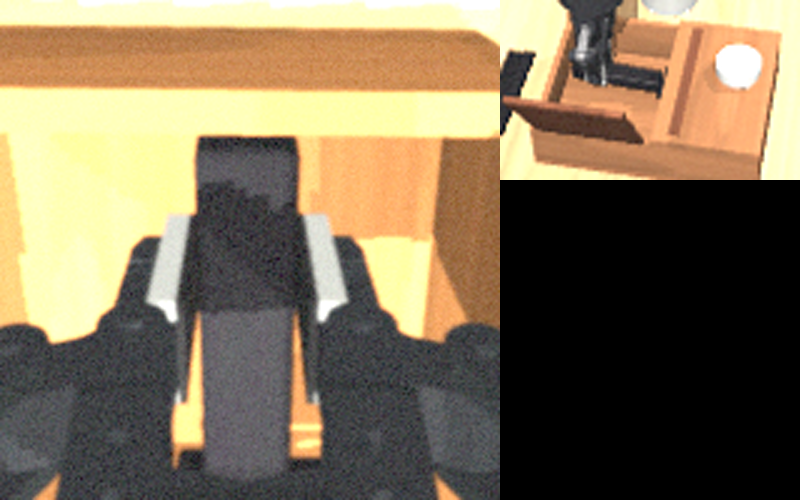

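{"fn": "move_arm", "kwargs": {"xyz": [[0,0,-0.3],[0,0,-0.3],[0,0,-0.3],[0,0,-0.3],[0,0,-0.3],[0,0,-0.2],[0,0,0],[0,0,0]], "roll": [0,0,0,0,0,0,0,0]}}

```text
time: 7.53
eef_pos: [0.5777, -0.0503, 0.0436]
tcp_rot: [1.0, -0.019, 0.0, 0.0]
wrist_force: [0.3, -1.3, 0.1]
width: 0.259
```

```bash
python3 look.py 7
```

```text
7.6333 [ 0.57757863 -0.05029364  0.04336341] [ 0.07717496 -0.22351471 -0.15488359] [-0.02547657 -0.06036161 -0.02501663] 21.82421844596016
```

View pics/l7.png

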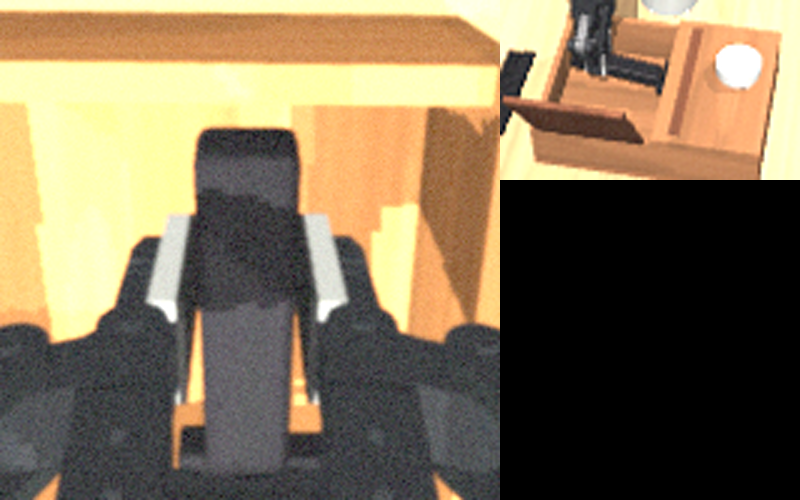

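```bash
cat > pit.py <<'E'
from h import *
c=cap('wrist'); s=ctrl.observe(); e=np.array(s['eef_pos'])
yaw=-2*np.arctan2(0.0192,1); u=np.array([np.cos(yaw),np.sin(yaw),0])
for p in (0,4,6,8,10,12,14,16):
    th=np.radians(p)
    d=u*np.cos(th)+np.array([0,0,np.sin(th)]); n=-u*np.sin(th)+np.array([0,0,np.cos(th)])
    piv=e+np.array([0,0,.0055])
    P=lambda x,z: piv+d*(x-.072)+n*(z-.0105)
    f=lambda x,z: round(float(proj(c,P(x,z))[1]),1)
    print(p,'endtop',f(.1,.016),'endbot',f(.1,0),'headfront bot',f(0,0),'headfront top',f(0,.012),'handle neck top',f(.0,.016),'zhead,zend mm',(P(-.1,0)[2]*1e3).round(1),(P(.1,0)[2]*1e3).round(1))
E
python3 pit.py
python3 - <<'E'
import cv2
a=cv2.imread('pics/w7.png')[195:345,215:305];cv2.imwrite('pics/w7z.png',cv2.resize(cv2.convertScaleAbs(a,alpha=3.5),None,fx=4,fy=4,interpolation=cv2.INTER_NEAREST))
E
```

```text
0 endtop 208.6 endbot 198.1 headfront bot 337.8 headfront top 353.1 handle neck top 358.6 zhead,zend mm 38.3 38.3
4 endtop 210.9 endbot 198.1 headfront bot 331.0 headfront top 346.4 handle neck top 352.0 zhead,zend mm 26.3 40.3
6 endtop 212.1 endbot 198.3 headfront bot 327.5 headfront top 343.0 handle neck top 348.6 zhead,zend mm 20.4 41.3
8 endtop 213.4 endbot 198.5 headfront bot 324.1 headfront top 339.6 handle neck top 345.2 zhead,zend mm 14.5 42.3
10 endtop 214.8 endbot 198.7 headfront bot 320.7 headfront top 336.2 handle neck top 341.8 zhead,zend mm 8.6 43.3
12 endtop 216.2 endbot 199.1 headfront bot 317.2 headfront top 332.8 handle neck top 338.4 zhead,zend mm 2.8 44.3
14 endtop 217.7 endbot 199.5 headfront bot 313.8 headfront top 329.4 handle neck top 335.0 zhead,zend mm -3.0 45.4
16 endtop 219.3 endbot 200.0 headfront bot 310.4 headfront top 326.0 handle neck top 331.6 zhead,zend mm -8.7 46.4
```

View pics/w7z.png

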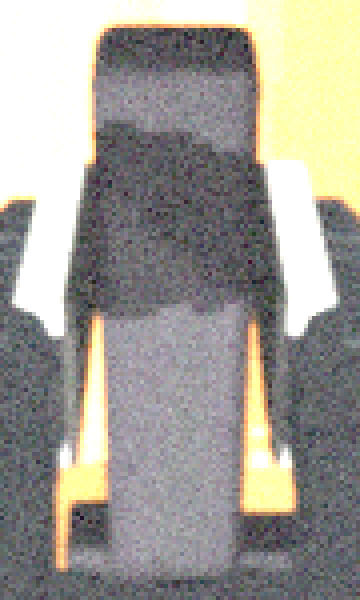

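{"fn": "move_arm", "kwargs": {"xyz": [[0,0,0],[0,0,0],[0,0,0],[0,0,-0.3],[0,0,-0.4],[0,0,-0.4],[0,0,-0.4],[0,0,-0.2],[0,0,0],[0,0,0]], "roll": [0,0,0,0,0,0,0,0,0,0], "jaw": 1.8, "newtons": 40}}

```text
time: 8.52
eef_pos: [0.5776, -0.0503, 0.0606]
tcp_rot: [1.0, -0.019, 0.0, 0.0]
wrist_force: [-0.3, 0.3, -0.5]
width: 0.242
```

```bash
python3 look.py 8; python3 pit.py;python3 - <<'E'
import cv2
a=cv2.imread('pics/w8.png')[195:345,195:325];cv2.imwrite('pics/w8z.png',cv2.resize(cv2.convertScaleAbs(a,alpha=3.5),None,fx=4,fy=4,interpolation=cv2.INTER_NEAREST))
E
```

```text
8.6167 [ 0.57721081 -0.05019788  0.06016003] [ 0.1719701   0.48587715 -1.5179323 ] [-0.00624576 -0.04585183 -0.00040303] 20.876433656407
0 endtop 208.6 endbot 198.1 headfront bot 337.7 headfront top 353.0 handle neck top 358.5 zhead,zend mm 55.1 55.1
4 endtop 210.9 endbot 198.1 headfront bot 330.8 headfront top 346.3 handle neck top 351.8 zhead,zend mm 43.1 57.0
6 endtop 212.1 endbot 198.2 headfront bot 327.4 headfront top 342.9 handle neck top 348.5 zhead,zend mm 37.1 58.0
8 endtop 213.4 endbot 198.4 headfront bot 324.0 headfront top 339.5 handle neck top 345.1 zhead,zend mm 31.2 59.1
10 endtop 214.8 endbot 198.7 headfront bot 320.5 headfront top 336.1 handle neck top 341.7 zhead,zend mm 25.4 60.1
12 endtop 216.2 endbot 199.0 headfront bot 317.1 headfront top 332.7 handle neck top 338.3 zhead,zend mm 19.5 61.1
14 endtop 217.7 endbot 199.5 headfront bot 313.7 headfront top 329.3 handle neck top 334.9 zhead,zend mm 13.8 62.1
16 endtop 219.3 endbot 199.9 headfront bot 310.3 headfront top 325.9 handle neck top 331.5 zhead,zend mm 8.1 63.2
```

View pics/w8z.png

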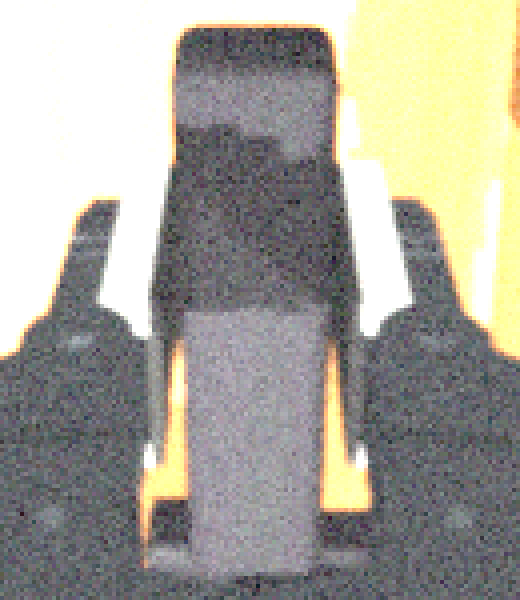

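View pics/l8.png

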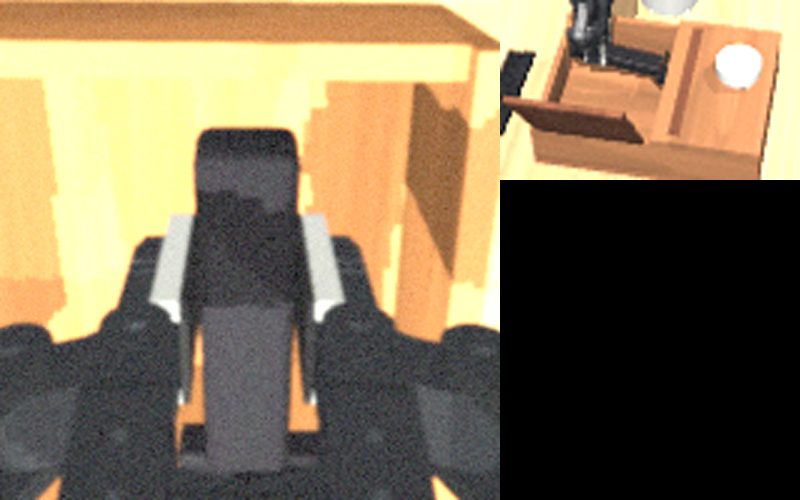

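{"fn": "move_arm", "kwargs": {"xyz": [[0.5,0,-0.09],[1,0,-0.18],[1,0,-0.18],[1,0,-0.18],[1,0,-0.18],[1,0,-0.18],[0,0,0]], "roll": [0,0,0,0,0,0,0]}}

```text
time: 9.25
eef_pos: [0.6349, -0.0527, 0.0709]
tcp_rot: [1.0, -0.019, 0.002, 0.0]
wrist_force: [0.4, -0.7, -0.7]
width: 0.244
```

```bash
python3 look.py 9; python3 pit.py | sed -n 4,6p
```

```text
9.35 [ 0.6324349  -0.05232532  0.06996999] [ 0.29418705  0.64629025 -1.71162207] [ 0.04707256 -0.04374642  0.01119698] 20.5271459946444
8 endtop 214.4 endbot 199.4 headfront bot 324.5 headfront top 340.0 handle neck top 345.6 zhead,zend mm 40.9 68.7
10 endtop 215.8 endbot 199.6 headfront bot 321.0 headfront top 336.6 handle neck top 342.2 zhead,zend mm 35.0 69.7
12 endtop 217.2 endbot 200.0 headfront bot 317.6 headfront top 333.2 handle neck top 338.8 zhead,zend mm 29.2 70.8
```

View pics/l9.png

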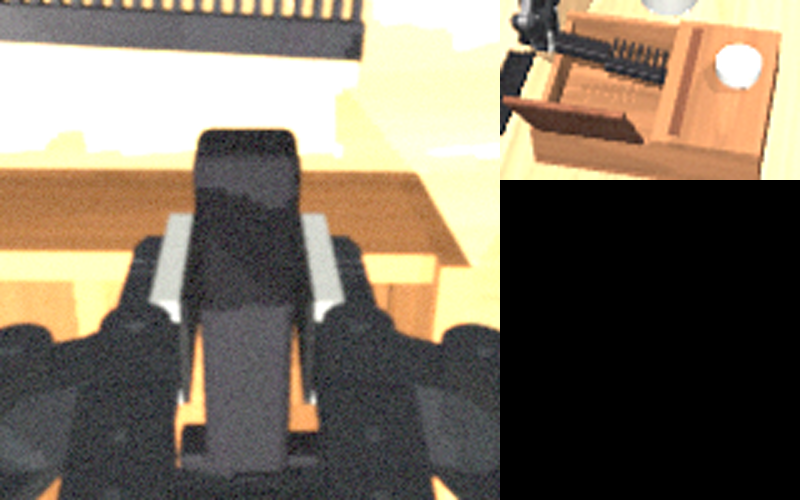

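{"fn": "move_arm", "kwargs": {"xyz": [[0.5,0,-0.09],[1,0,-0.18],[1,0,-0.18],[1,0,-0.18],[1,0,-0.18],[1,0,-0.18],[0.5,0,-0.09],[0,0,0]], "roll": [0,0,0,0,0,0,0,0]}}

```text
time: 10.07
eef_pos: [0.6932, -0.0548, 0.0813]
tcp_rot: [1.0, -0.019, 0.001, 0.0]
wrist_force: [-0.6, -0.4, -0.8]
width: 0.242
```

```bash
python3 look.py 10
python3 - <<'E'
from h import *
cap('top','t10.png')
a=cv2.imread('pics/t10.png')[90:250,180:340]; b=cv2.imread('pics/s10.png')[110:240,160:320]
o=np.zeros((480,800,3),np.uint8);o[:400,:400]=cv2.resize(a,(400,400),interpolation=cv2.INTER_CUBIC);o[:325,400:]=cv2.resize(b,(400,325),interpolation=cv2.INTER_CUBIC);cv2.imwrite('pics/m10.png',cv2.convertScaleAbs(o,alpha=1.6))
E
```

```text
10.1667 [ 0.69175302 -0.05455171  0.08062613] [-0.4929414   0.42547077 -1.17570538] [ 0.01679215 -0.00488318  0.02661082] 20.680975201638148
```

View pics/m10.png

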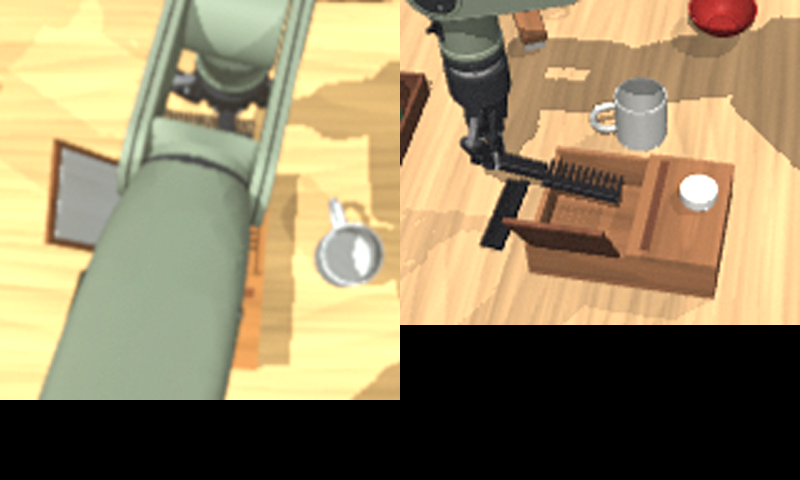

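{"fn": "move_arm", "kwargs": {"xyz": [[0,0,-0.5],[0,0,-1.5],[0,0,-2],[0,0,-2],[0,0,-2],[0,0,-2],[0,0,-1],[-0.4,1.3,0],[-0.82,2.6,0],[-0.82,2.6,0],[-0.82,2.6,0],[-0.82,2.6,0],[-0.82,2.6,0],[-0.82,2.6,0],[-0.82,2.6,0],[-0.82,2.6,0],[-0.82,2.6,0],[-0.8,2.6,0],[0,0,0],[0,0,0]], "roll": [0,0,0,0,0,0,0,0,0,0,0,0,0,0,0,0,0,0,0,0]}}

```text
time: 11.88
eef_pos: [0.5941, -0.326, 0.1896]
tcp_rot: [1.0, -0.021, -0.001, -0.001]
wrist_force: [0.1, 0.9, -1.3]
width: 0.244
```

```bash
python3 look.py 11
python3 - <<'E'
from h import *
cap('top','t11.png')
E
```

```text
11.9833 [ 0.59534334 -0.32377646  0.18996456] [-0.12234868  1.08308335 -0.75038978] [ 0.02490114 -0.07552998  0.00939772] 20.938130586652292
```

View pics/t11.png

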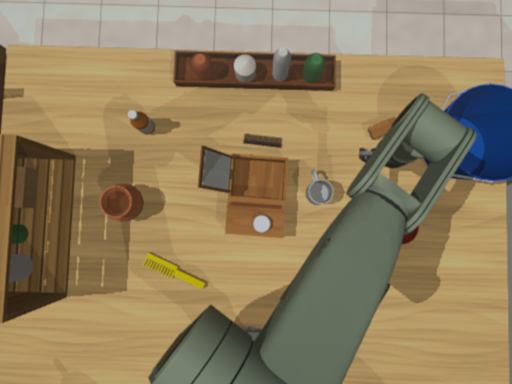

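View pics/s11.png

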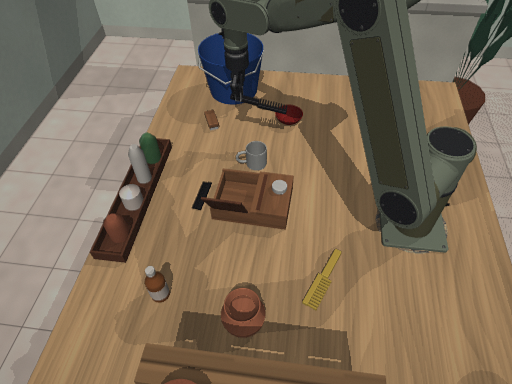

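View pics/w11.png

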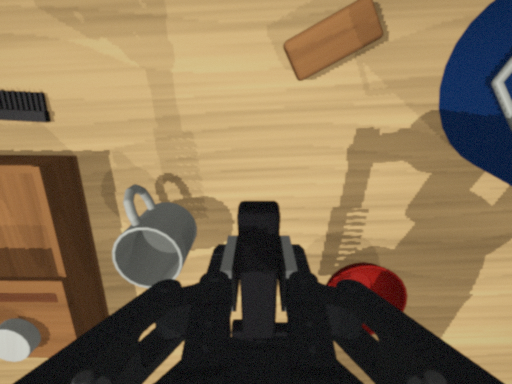

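{"fn": "move_arm", "kwargs": {"xyz": [[0,0,1],[0,0,2],[0,0,2.5],[0,0,2.5],[0,0,2.5],[0,0,2],[0,0,1],[0,0,0.7],[0,0,0],[0,0,0]], "roll": [0,0,0,0,0,0,0,0,0,0]}}

```text
time: 12.87
eef_pos: [0.5968, -0.3241, 0.0496]
tcp_rot: [1.0, -0.019, 0.0, 0.0]
wrist_force: [0.1, -0.3, -0.1]
width: 0.244
```

{"fn": "move_arm", "kwargs": {"xyz": [[0,0,0],[0,0,0],[0,0,0.3],[0,0,0.3],[0,0,0.3],[0,0,0.3],[0,0,0.3],[0,0,0]], "roll": [0,0,0,0,0,0,0,0], "jaw": 2.15, "newtons": 20}}

```text
time: 13.53
eef_pos: [0.5959, -0.324, 0.0332]
tcp_rot: [1.0, -0.019, -0.0, -0.0]
wrist_force: [-0.3, -0.1, 0.8]
width: 0.254
```

```bash
python3 look.py 12; python3 pit.py | cut -d z -f 1
```

```text
13.6333 [ 0.59579597 -0.32409585  0.03372676] [-0.68866531 -0.2449092  -0.22634585] [ 0.01375551  0.18292472 -0.00633373] 21.53875661511775
0 endtop 208.6 endbot 198.0 headfront bot 337.8 headfront top 353.1 handle neck top 358.6 
4 endtop 210.9 endbot 198.1 headfront bot 330.9 headfront top 346.4 handle neck top 351.9 
6 endtop 212.1 endbot 198.2 headfront bot 327.5 headfront top 343.0 handle neck top 348.6 
8 endtop 213.4 endbot 198.4 headfront bot 324.0 headfront top 339.6 handle neck top 345.2 
10 endtop 214.8 endbot 198.7 headfront bot 320.6 headfront top 336.2 handle neck top 341.8 
12 endtop 216.3 endbot 199.0 headfront bot 317.2 headfront top 332.8 handle neck top 338.4 
14 endtop 217.8 endbot 199.5 headfront bot 313.7 headfront top 329.4 handle neck top 335.0 
16 endtop 219.3 endbot 199.9 headfront bot 310.3 headfront top 326.0 handle neck top 331.6
```

View pics/w12.png

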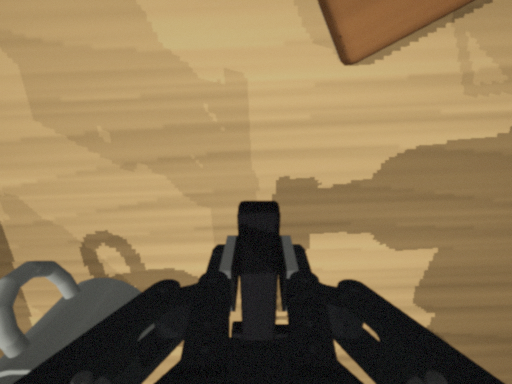

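{"fn": "move_arm", "kwargs": {"xyz": [[0,0,0.3],[0,0,0.3],[0,0,0.3],[0,0,0.3],[0,0,0.3],[0,0,0.3],[0,0,0.3],[0,0,0.2],[0,0,0],[0,0,0],[0,0,0]], "roll": [0,0,0,0,0,0,0,0,0,0,0]}}

```text
time: 14.6
eef_pos: [0.5956, -0.324, 0.0107]
tcp_rot: [1.0, -0.019, -0.001, -0.0]
wrist_force: [-0.2, 0.8, -0.1]
width: 0.253
```

```bash
python3 look.py 13
```

```text
14.7 [ 0.59573895 -0.32402761  0.01082764] [-0.43237366  0.1993212   0.62263176] [-0.00133779  0.18717224  0.00835259] 21.59007331459047
```

View pics/l13.png

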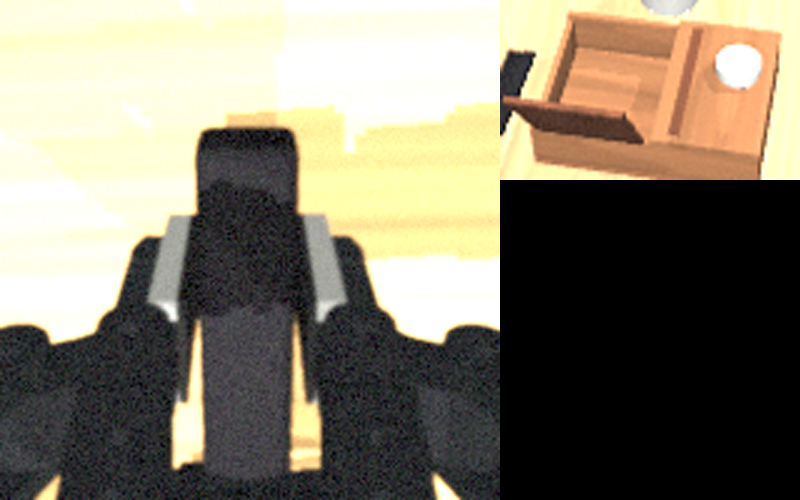

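{"fn": "move_arm", "kwargs": {"xyz": [[0,0,0.2],[0,0,0.15],[0,0,0.1],[0,0,0],[0,0,0],[0,0,0]], "roll": [0,0,0,0,0,0]}}

```text
time: 15.2
eef_pos: [0.5964, -0.3242, 0.0066]
tcp_rot: [1.0, -0.019, 0.0, 0.0]
wrist_force: [0.6, -0.2, 0.9]
width: 0.253
```

```bash
python3 look.py 14
```

```text
15.3 [ 0.59632252 -0.32420137  0.00660353] [ 1.0654013  -0.35607917  0.44668142] [-0.04400965 -0.0153249   0.02351224] 21.991167383575885
```

View pics/l14.png

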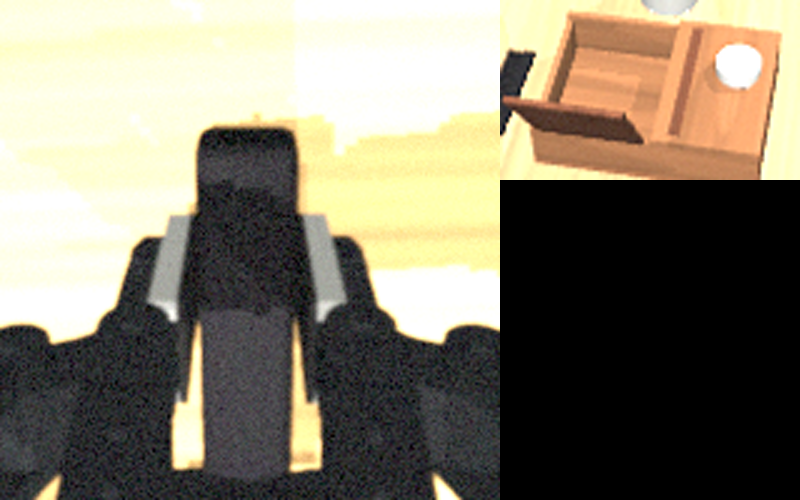

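{"fn": "move_arm", "kwargs": {"xyz": [[0,0,0.05],[0,0,0],[0,0,0]], "roll": [0,0,0], "jaw": 2.19}}

```text
time: 15.55
eef_pos: [0.596, -0.3241, 0.0058]
tcp_rot: [1.0, -0.019, -0.0, -0.0]
wrist_force: [-0.0, -0.2, -0.7]
width: 0.258
```

{"fn": "move_arm", "kwargs": {"xyz": [[0,0,0],[0,0,0],[0,0,0],[0,0,0]], "roll": [0,0,0,0], "jaw": 1.8, "newtons": 45}}

```text
time: 15.88
eef_pos: [0.596, -0.3241, 0.0059]
tcp_rot: [1.0, -0.019, -0.0, -0.0]
wrist_force: [0.5, -0.3, -0.7]
width: 0.238
```

{"fn": "move_arm", "kwargs": {"xyz": [[0,0,-0.5],[0,0,-1],[0,0,-1.5],[0,0,-2],[0,0,-2],[0,0,-2],[0,0,-2],[0,0,-2],[0,0,-2],[0,0,-1.5],[0,0,-1],[0,0,-0.3],[0,0,0],[0,0,0],[0,0,0],[0,0,0]], "roll": [0,0,0,0,0,0,0,0,0,0,0,0,0,0,0,0]}}

```text
time: 17.22
eef_pos: [0.5954, -0.3236, 0.1822]
tcp_rot: [1.0, -0.019, -0.001, -0.001]
wrist_force: [-0.5, 0.3, -0.6]
width: 0.241
```

```bash
python3 look.py 15; python3 pit.py | sed -n 1,3p
python3 - <<'E'
import cv2,numpy as np
a=cv2.imread('pics/s15.png')[40:150,190:350];cv2.imwrite('pics/s15z.png',cv2.resize(cv2.convertScaleAbs(a,alpha=1.8),None,fx=5,fy=5,interpolation=cv2.INTER_CUBIC))
E
```

```text
17.3167 [ 0.59560429 -0.32378283  0.18259104] [-0.34412893 -0.84233188 -1.02510603] [-0.02461443 -0.08558318  0.03076427] 20.823074772233518
0 endtop 208.6 endbot 198.0 headfront bot 337.8 headfront top 353.1 handle neck top 358.7 zhead,zend mm 177.9 177.9
4 endtop 210.9 endbot 198.0 headfront bot 330.9 headfront top 346.4 handle neck top 352.0 zhead,zend mm 165.9 179.8
6 endtop 212.1 endbot 198.2 headfront bot 327.5 headfront top 343.0 handle neck top 348.6 zhead,zend mm 159.9 180.8
```

View pics/l15.png

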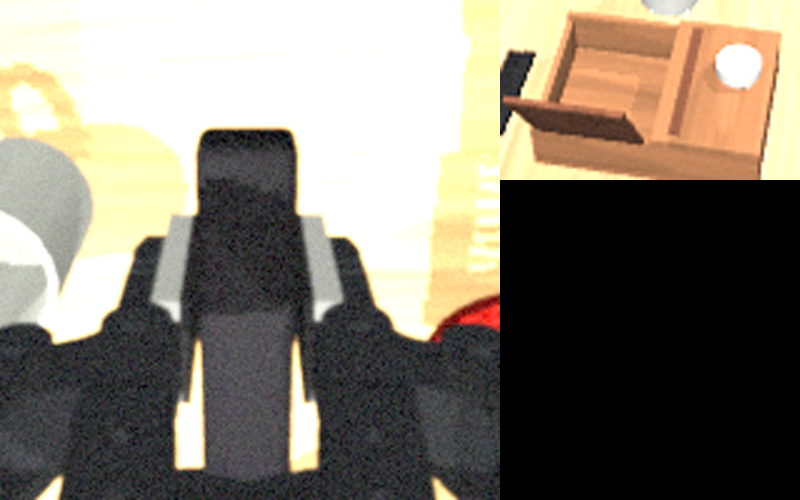

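View pics/s15z.png

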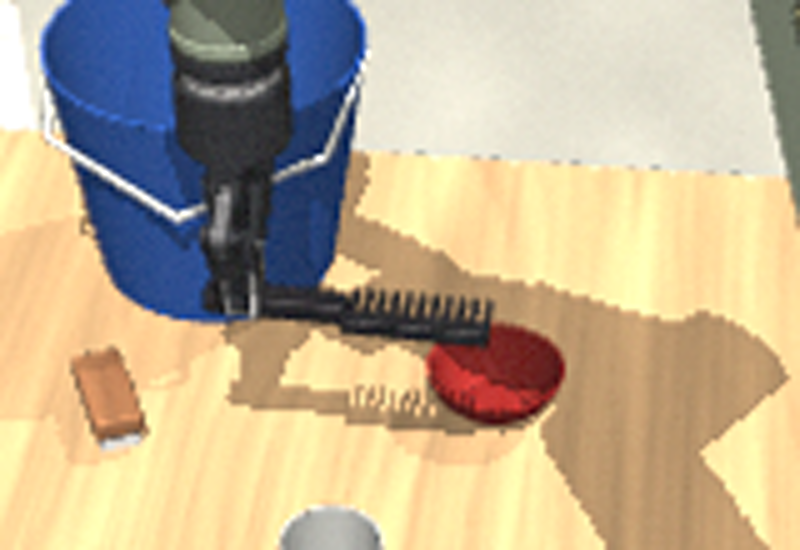

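Run:
```python
from h import *
c=cap('side','s16.png'); s=ctrl.observe(); e=np.array(s['eef_pos']); print(s['time'],e,s['tcp_rot'],np.abs(s['qd']).max(),s['wrist_force'])
yaw=-.0384;u=np.array([np.cos(yaw),np.sin(yaw),0]);v=np.array([-np.sin(yaw),np.cos(yaw),0])
for p in(-4,0,4,8):
    th=np.radians(p);d=u*np.cos(th)+np.array([0,0,np.sin(th)]);n=-u*np.sin(th)+np.array([0,0,np.cos(th)])
    P=e+np.array([0,0,.0055])+d*(-.172)+v*.019+n*(.012-.0105);Q=e+np.array([0,0,.0055])+d*(-.172)+v*.019-n*.0105
    print(p,((proj(c,P)-[190,40])*5).round(),((proj(c,Q)-[190,40])*5).round())
```

```text
17.4167 [ 0.59588004 -0.32400655  0.18314934] [ 9.99816693e-01 -1.91350750e-02 -5.42991442e-04 -3.66413229e-04] 0.005139393491556013 [-0.37532076 -0.02205583  0.50759607]
-4 [485. 317.] [485. 332.]
0 [485. 332.] [484. 346.]
4 [484. 346.] [482. 360.]
8 [481. 360.] [478. 374.]
```

```bash
python3 -c "
from workcell import workorder
print(workorder.finish_job())"
```

```text
the job is handed in; nothing more can be done
None
```

I drew the comb out of the box handle end first and handed the job in at 17.4 s. The gripper still holds it level and flat.

- **How it came out:** The tool cannot tilt, so I gripped the handle about 72 mm from the comb's middle and eased the grip until the head sagged to a slant of about 10°. I then tightened the grip and drew the comb out along that slant over the far wall. Wrist force readings stayed under 2 N during the draw.
- **How I levelled it:** I carried the comb to a clear strip of table and laid it flat there to take the slant out. Then I gripped it at 45 N and raised it.
- **Last checks:** The head end in the side picture matches a slant of 0°, give or take about 1°. The comb's underside is at about 178 mm, roughly 109 mm above the top of the cover, and the arm was still.
- **Nothing seen to move:** The mirror, tin, mug, pocket comb and bowl look unmoved in the pictures taken after the comb came out.

- **Contact with the box:** On the first descent, with the jaws 45 mm open, the wrist read about 7 N upward. It was probably a finger linkage touching the right-hand wall. I raised the tool and narrowed the jaws, and the reading went back to about zero.
- **Where it finishes:** The comb is held beside the box, over the table on the mug's side, not above the mouth.

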